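# Clear the way and draw out the telescoping pole

## Robot

A 6-joint arm with a two-finger parallel gripper is mounted at the origin on a cart in front of the work surface, level with it; the furniture and walls round the work are solid. World frame = base frame: x ahead of the robot, y to its left, z up, the work surface at z = 0. Lengths are in m, angles in rad, forces in N, time in s.
With the tool pointing down it reaches from about 0.4 to 0.925 m from the base axis. Payload 3.4 kg.
Tool frame: the origin (TCP) lies where the fingers leave the gripper's body, on its centre line; the fingertips stand 73 mm ahead of it and the grasp point (between the pads) lies 54 mm ahead of it; z points along the fingers, y is the line along which they close (so a half turn about z gives the same grasp; the last joint's range is limited). The gripper opens to 85 mm and grips with 20 to 120 N. Pads are 22 mm wide; open, the fingers measure 114 mm over their backs; the gripper's body (76 mm by 85 mm) begins 54 mm behind the grasp point. The pads swing forward as they close: fully open they stand 13 mm farther back than shut.
Start: joints at [1.206, 0.307, 1.506, -0, 1.328, -0.073], TCP at [0.165, 0.551, 0.304] pointing down, gripper open.
Joint ranges: [-3.12, 3.12], [-1.05, 2.28], [0.14, 2.33], [-1.42, 4.57], [0.1, 2.73], [-2.68, 2.68]. Speed limits (rad/s): [2.57, 2.57, 3.14, 3.14, 3.14, 3.14].

## Interface

Orientations are given as [roll, pitch, yaw] about the fixed x, y, z axes, in that order (R = Rz(yaw) Ry(pitch) Rx(roll)).
In Python, from rig import get_obs, optics, r gives the robot as it stands.
- The arm moves only by the tool jog_arm, never from a script. Its argument "rows" is a list of rows, each a list of 3 entries, a list of its own where there are three numbers: the shift along the tool's x, y, z in mm, then the turn about the tool's z in degrees, then the opening, from 0 (shut) to 1 (fully open). In form: [[[x, y, z], twist, grip], ...]. A call has 1 to 12 rows; each row shifts and turns the commanded pose from where the row before left it, along the tool's axes as they then stand; what a row does not reach is not made up. A row lasts 1/12 s, in which the tool goes at most 41.7 mm and 7.16 degrees, less where a joint would pass 70% of its speed; a pose out of reach is approached as far as the arm can. A call with a gripper value outside its range is refused whole. The fingers move at their own pace and stop on an object; the grip force is fixed at half the most. Time passes only in rows, so rows that do not move let the fingers close. It gives the time, the measured TCP pose, the force, the opening and the grip force at its end, in the units of the state.
- get_obs(): the state, without advancing time (a new reading comes with each control period).
- optics.snapshot(name): name is "scene" or "side" or "wrist"; returns a dict with "color" (384x512x3 uint8, red, green, blue), "fx", "fy", "cx", "cy" (pixels), "extrinsics" (4x4, takes a point from camera to world coordinates); the wrist camera has in their place "tool_from_camera" (4x4, takes a point from camera to tool coordinates, whose origin is the TCP and whose axes are the flange's). Camera axes: x right, y up, looking along -z (the intrinsics and any distortion apply to the point x, -y, -z); pixel columns grow to the right and rows downward; lengths in m; the calibration is good to about 2 mm. A picture is of the moment at which its call begins: read the wrist's pose just before it. There is no depth.
- r.finish_job(): hands the job in; it is judged then, once.
The state is a dict: "t": time; "joint_pos": joint angles; "dq": joint speeds; "effort": joint torques, N m; "tool_pos": TCP position; "orientation": TCP orientation; "wrist_force": force on the tool from outside, world axes, zero at the start; "moment": the same for the moment, N m; "gripper_width": finger opening in m; "gripper_force": force on a finger pad.
Only numpy, scipy, OpenCV 4.12 (cv2) and the standard library are available. Lean on these libraries where they do the work, as an engineer would, in place of code of your own. Each camera call takes 0.05 s, during which the arm holds its last target. There are 200 camera calls.

## Task

The telescoping pole clamped on the worktop has to be drawn out so that a colleague can check its reach, but a dropper bottle stands in its way. First stand the bottle upright on the single coaster, near its middle, and let go of it; then press the pole's lock button fully down, take the pull grip and draw the pole past its first stop right out to its second stop. Springs draw the pole back, so finish while still holding the grip with the pole fully extended; leave all the other things where they stand.

Things in the scene. Friction and masses are not known exactly. Their poses are not given: they have to be found in the camera images.
- pole_stand: Fixed stand with a level telescoping pole: metal base plate 84 x 190 x 8 mm, above it 48 mm wide, 69 mm high; tube 35 mm thick, axis 50 mm above the worktop. Origin at worktop level under the axis, 90 mm behind the mouth where the pole comes out. The pole pulls out level along the stand's own -y (to the robot's right, turned up to 20 degrees, mostly towards the robot).
- button_top (a point): Centre of the top face of the round steel lock button, 19 mm across, standing 9 mm proud on the black collar of the stand, 50 mm along the stand's -y from its origin, 77.5 mm above the worktop when up. It is pressed straight down.
- pole_button (a joint): Travel of the lock button: 0 up (locked), 0.007 m fully down. It takes about 3 N to move, has no spring and stays down once pressed. The pole is locked mechanically in its shut position until the button is about 5 mm down.
- pull_grip: Grip on the pole's end: ribbed wooden cylinder, 28 mm thick, 42 mm long along the stand's y, then outside it a steel flange 40 mm across, 8 mm thick (near face 21 mm along -y from the origin). Origin at the wood's middle on the pole's axis, 50 mm above the worktop, 117 mm along -y from the stand's origin when shut, then 6 mm clear of the stand's mouth. Axes as the stand's.
- pole_tip (a joint): Extension of the thin inner tube out of the middle tube: 0 shut, 0.070 m at its stop (the first stop). A spring draws it back with 2.4 to 3.3 N.
- pole_mid (a joint): Extension of the middle tube out of the outer one: 0 shut, 0.070 m at its stop (with the inner tube out too, this is the second stop, 140 mm in all). A stronger spring draws it back with 6 to 7.4 N, so the inner tube comes out first, then the pull gets harder, and the middle tube follows to a hard end. Let go, the whole pole slides back in.
- bottle: Small round dropper bottle with a black dropper cap, 33 mm thick for its lower 65 mm, 102 mm high in all, standing upright on the worktop in the way of the pole, 75 to 115 mm beyond the pull grip's origin. Origin at the centre of its underside; z up. May weigh 0.05 to 0.1 kg.
- coaster: Single round coaster, 94 mm across and 8 mm thick, loose on the worktop at the right front (not the stack farther right). Origin at the centre of its underside; its top is 8 mm above that.
- mug: Bystander: patterned mug, 88 mm wide, 94 mm high, on the left. Origin at its underside.
- tumbler: Bystander: clear tumbler, 77 mm wide, 89 mm high, on the left. Origin at its underside.
- shot_glass: Bystander: clear shot glass, 48 mm wide, 61 mm high, behind the pole. Origin at its underside.
- jigger: Bystander: double-cone bar measure, 46 mm wide, 84 mm high, at the right rear. Origin at its underside.
- jar: Bystander: lidded glass jar, 89 mm wide, 166 mm high, at the left rear. Origin at its underside.
- stopper: Bystander: small bottle stopper, 28 mm wide, 47 mm high, at the right rear. Origin at its underside.
Mind the look-alikes: they are no part of the job. Leave any turquoise look-alike of the bottle alone. Leave any purple look-alike of the coaster alone.

How it is judged:
On the way, in this order (a step that is already met when the one before it is completed fails the run):
1. the bottle stands upright on the coaster, let go (horizontal distance between bottle and coaster below 0.025 m and z of bottle in the frame of coaster between 0.005 and 0.012 m and angle between bottle's own z axis and vertical below 0.15 rad and contact force between the fingers and bottle below 0.1 N and linear speed of bottle below 0.03 m/s), for 0.2 s.
2. the lock button is pressed down (value of joint pole_button above 0.0055 m), for 0.2 s.
At the end, for the whole second after the job is handed in: The fingers hold the pull grip (more than 1 N) with both tubes within 6 mm of their stops (each joint over 0.064 m), the lock button is down (over 5.5 mm), and the bottle stands upright on the coaster (centre within 25 mm of the coaster's, tilt under 0.15 rad), at rest and untouched by the fingers (all of step 1 and value of joint pole_button above 0.0055 m and value of joint each of pole_tip, pole_mid above 0.064 m and contact force between the fingers and pull_grip above 1 N); the arm keeps its last pose, push and grip.
It fails at once if the bottle is tipped over (angle between bottle's own z axis and vertical above 0.6 rad).
It fails at once if a bystander is disturbed (moved more than 3 cm) (distance of any of mug, tumbler, shot_glass, jigger, jar, stopper from where it was at the start of the episode above 0.03 m).
It also fails if it takes over 58 s, if anything falls off the work surface, if the arm or the gripper's body presses on something with over 40 N, if the wrist force passes 120 N, or if a joint passes its speed limit or range.

## Working session

There is one attempt and no reset: what is moved stays moved. The work goes in short steps, Python scripts to look and compute and a tool call to move; the robot and the scene stay as the last step left them, time stands still between calls to the robot, and variables do not carry over. Pictures are saved under pics/ and viewed, at most 10 in all, crops included, and the job is handed in when it is done.

Besides the shell and the picture viewer there is one more tool, called after "Request:" by a JSON object that holds its "op" and its "data". jog_arm: Moves the arm, as the interface text tells. Its arguments: {"type":"object","properties":{"rows":{"type":"array","items":{"type":"array"}}},"required":["rows"]}

```bash
ls; mkdir -p pics; cat > h.py <<'E'
import numpy as np, cv2
from rig import get_obs, optics, r
def snap(n,f):
    s=optics.snapshot(n); cv2.imwrite(f,s["color"][:,:,::-1]); np.save('last_%s.npy'%n,{k:v for k,v in s.items()},allow_pickle=True); return s
def load(n): return np.load('last_%s.npy'%n,allow_pickle=True).item()
def ray(s,u,v,T=None):
    T=np.array(s["extrinsics"]) if T is None else T
    d=np.array([(u-s["cx"])/s["fx"],-(v-s["cy"])/s["fy"],-1.])
    return T[:3,3],T[:3,:3]@d
def onz(s,u,v,z,T=None):
    o,d=ray(s,u,v,T); return o+d*(z-o[2])/d[2]
def proj(s,p,T=None):
    T=np.array(s["extrinsics"]) if T is None else T
    c=np.linalg.inv(T)@np.append(p,1); return s["cx"]+s["fx"]*c[0]/-c[2], s["cy"]+s["fy"]*c[1]/c[2]
E
python3 - <<'E'
from h import *
a=snap("scene","pics/a.png");b=snap("side","pics/b.png")
print(a.keys(),a["fx"],a["extrinsics"],b["extrinsics"]);print(get_obs())
E
```

```text
pics
dict_keys(['color', 'fx', 'fy', 'cx', 'cy', 'extrinsics']) 434.4867790779443 [[ 8.70098363e-01  2.95225846e-01 -3.94677766e-01 -1.03287709e-01]
 [-4.92877346e-01  5.22590970e-01 -6.95679955e-01 -1.09066208e+00]
 [ 8.72333137e-04  7.99837720e-01  6.00215679e-01  1.02110145e+00]
 [ 0.00000000e+00  0.00000000e+00  0.00000000e+00  1.00000000e+00]] [[ 0.52319365  0.38828171 -0.75862093 -0.54676012]
 [-0.85193225  0.21541508 -0.47729214 -0.70888073]
 [-0.02190542  0.89600985  0.44349352  0.70989743]
 [ 0.          0.          0.          1.        ]]
{'t': 0.1, 'joint_pos': array([ 1.20550795e+00,  3.07487498e-01,  1.50755768e+00, -1.26056177e-05,
        1.32840435e+00, -7.35060381e-02]), 'dq': array([-4.84977798e-05, -1.45042914e-03, -8.25116157e-04,  1.31698768e-04,
       -1.72999026e-03,  1.18930230e-03]), 'effort': array([-6.57009259e-04, -4.58529103e+01, -2.52605385e+01, -2.53667058e-04,
        5.53815000e-03,  2.52071021e-05]), 'tool_pos': array([0.16525468, 0.55021666, 0.30307353]), 'orientation': array([-3.13973989e+00, -1.24170174e-04,  2.84981324e+00]), 'wrist_force': array([ 0.0563006 , -0.12983036,  1.14637071]), 'moment': array([ 0.00183989, -0.01159782, -0.07318864]), 'gripper_force': 0.0, 'gripper_width': 0.08549169074658362}
```

View pics/a.png

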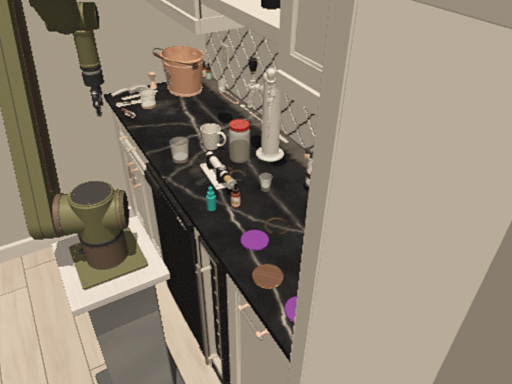

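View pics/b.png

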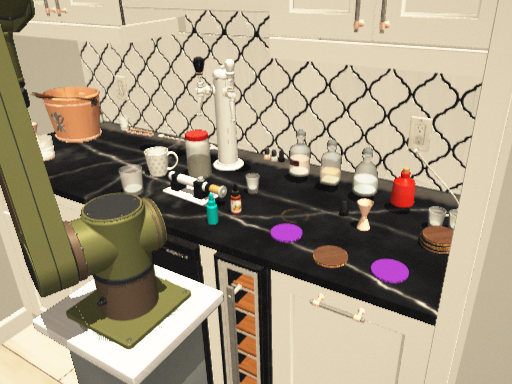

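The scene view shows the pole at about (222,172), the amber bottle at (236,198), turquoise look-alike at (211,200) and the brown coaster at (268,276). In the side view the pole is at (195,187), the bottle at (236,201) and the coaster at (330,257).

```bash
python3 - <<'E'
from h import *
a=load("scene");b=load("side")
A=a["color"][140:220,190:270];B=b["color"][160:240,150:260]
A=cv2.resize(A,None,fx=5,fy=5,interpolation=cv2.INTER_CUBIC);B=cv2.resize(B,(550*400//550,400*400//550),interpolation=cv2.INTER_CUBIC)
B=cv2.resize(b["color"][165:225,160:250],(396,400*60*396//(90*396)),interpolation=cv2.INTER_CUBIC)
B=cv2.resize(b["color"][165:225,160:250],(396,264),interpolation=cv2.INTER_CUBIC)
C=np.zeros((400,800,3),np.uint8);C[:,:400]=A;C[:264,404:]=B
cv2.imwrite("pics/c.png",C[:,:,::-1])
for s,n,w in((a,"scene",(240,300,255,300)),(b,"side",(305,355,240,275))):
    x0,x1,y0,y1=w; h=cv2.cvtColor(s["color"],cv2.COLOR_RGB2HSV)[y0:y1,x0:x1]
    m=((h[...,0]<18)&(h[...,1]>70)&(h[...,2]>50)).astype(np.uint8)
    k,l,st,c=cv2.connectedComponentsWithStats(m); i=1+np.argmax(st[1:,4]); u,v=c[i]+[x0,y0]
    print(n,u,v,st[i],onz(s,u,v,.008))
    hh=cv2.cvtColor(s["color"],cv2.COLOR_RGB2HSV)
for u,v in ((236,206),):print(onz(a,u,v,0))
print(onz(b,236,213,0), onz(a,211,210,0))
E
```

```text
scene 267.45565749235476 275.8608562691131 [ 12   8  32  27 654] [ 0.40397672 -0.33036769  0.008     ]
side 329.9593023255814 256.1482558139535 [  7   5  37  24 688] [ 0.3975447  -0.33021063  0.008     ]
[0.48725438 0.02652429 0.        ]
[0.47909775 0.02623409 0.        ] [0.39569921 0.05128963 0.        ]
```

View pics/c.png

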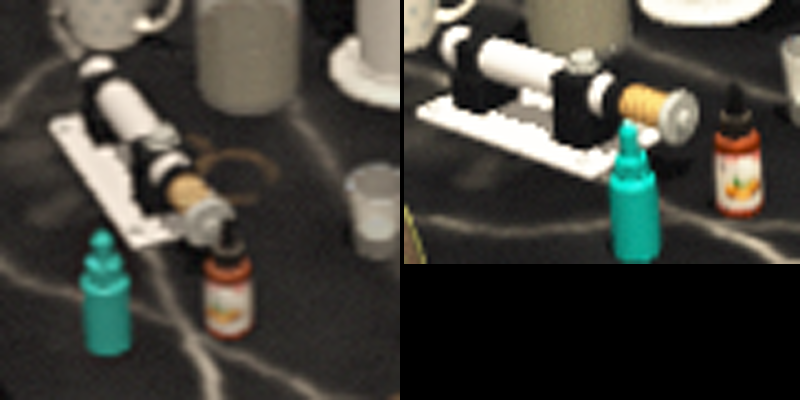

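```bash
python3 - <<'E'
from h import *
a=load("scene");b=load("side")
f=lambda u,v:(190+u/5,140+v/5)
g=lambda u,v:(160+(u-404)/4.4,165+v/4.4)
for n,p,q,z in(("button",(160,132),(583,57),.0775),("flange",(210,220),(680,117),.05),("bottlebase",(228,325),(740,205),0),("bottlecap",(230,240),(738,120),.08),("platerear",(50,125),(418,108),.008),("platefront",(138,245),(598,180),.008),("turq",(107,340),(636,255),0)):
    print(n,onz(a,*f(*p),z).round(3),onz(b,*g(*q),z).round(3))
o=get_obs();s=snap("wrist","pics/d.png");print(np.array(s["tool_from_camera"]).round(4),s["fx"],s["cx"],s["cy"])
E
```

```text
button [0.512 0.185 0.078] [0.504 0.179 0.078]
flange [0.508 0.096 0.05 ] [0.502 0.091 0.05 ]
bottlebase [0.489 0.032 0.   ] [0.487 0.03  0.   ]
bottlecap [0.491 0.03  0.08 ] [0.47  0.016 0.08 ]
platerear [0.481 0.334 0.008] [0.48  0.333 0.008]
platefront [0.47  0.146 0.008] [0.455 0.134 0.008]
turq [0.402 0.061 0.   ] [0.393 0.054 0.   ]
[[-2.300e-03  9.663e-01  2.573e-01  6.490e-02]
 [ 1.000e+00  2.300e-03  1.000e-04  4.000e-04]
 [-5.000e-04  2.573e-01 -9.663e-01 -7.170e-02]
 [ 0.000e+00  0.000e+00  0.000e+00  1.000e+00]] 328.1888921697125 251.63751998155956 193.66685949127114
```

```bash
cat >> h.py <<'E'
def sim(rows,p,yaw):
    p=np.array(p,float)
    for (x,y,z),t,g in rows:
        c,s=np.cos(yaw),np.sin(yaw)
        p=p+np.array([c*x+s*y,s*x-c*y,-z])/1000; yaw-=np.radians(t)
    return p.round(4),np.degrees(yaw).round(2)
def delta(tx,ty,tz,yaw_deg):
    o=get_obs();y=o["orientation"][2];p=o["tool_pos"];d=np.array([tx,ty,tz])-p
    c,s=np.cos(y),np.sin(y)
    print("tool shift mm",(1000*np.array([c*d[0]+s*d[1],s*d[0]-c*d[1],-d[2]])).round(1),"twist",(np.degrees(y)-yaw_deg+180)%360-180,"pose",p.round(4),np.degrees(o["orientation"]).round(1),"w",o["gripper_width"])
E
python3 - <<'E'
from h import *
o=get_obs()
for n,k in((17,-39),(16,-40)):
  print(sim([([k,-4,2],4.5,1)]*n,o["tool_pos"],o["orientation"][2]))
E
```

```text
(array([0.4876, 0.0228, 0.2692]), np.float64(86.78))
(array([0.5003, 0.0503, 0.2712]), np.float64(91.28))
```

Request:
{"op": "jog_arm", "data": {"rows": [[[-40,-4,2],4.5,1],[[-40,-4,2],4.5,1],[[-40,-4,2],4.5,1],[[-40,-4,2],4.5,1],[[-40,-4,2],4.5,1],[[-40,-4,2],4.5,1],[[-40,-4,2],4.5,1],[[-40,-4,2],4.5,1],[[-40,-4,2],4.5,1],[[-40,-4,2],4.5,1],[[-40,-4,2],4.5,1],[[-40,-4,2],4.5,1]]}}

```text
t: 1.15
tool_pos: [0.4825, 0.208, 0.2796]
orientation: [3.141, 0.0, 1.903]
wrist_force: [0.5, 0.0, 0.7]
gripper_width: 0.0853
gripper_force: 0.0
```

Request:
{"op": "jog_arm", "data": {"rows": [[[-40,-4,2],4.5,1],[[-40,-4,2],4.5,1],[[-40,-4,2],4.5,1],[[-40,-4,2],4.5,1],[[0,0,0],0,1],[[0,0,0],0,1]]}}

```text
t: 1.65
tool_pos: [0.5002, 0.0485, 0.2716]
orientation: [-3.141, -0.0, 1.589]
wrist_force: [-0.1, -0.2, 0.3]
gripper_width: 0.0853
gripper_force: 0.0
```

```bash
cat >> h.py <<'E'
def wsnap(f):
    from scipy.spatial.transform import Rotation as Q
    o=get_obs();s=snap("wrist",f);M=np.eye(4);M[:3,:3]=Q.from_euler("xyz",o["orientation"]).as_matrix();M[:3,3]=o["tool_pos"]
    s["extrinsics"]=M@np.array(s["tool_from_camera"]);np.save('last_wrist.npy',s,allow_pickle=True);print(o["t"],o["tool_pos"],o["orientation"]);return s
E
python3 -c "
from h import *
wsnap('pics/e.png')"
```

```text
1.65 [0.5002122  0.04851783 0.27157923] [-3.14063306e+00 -7.47150545e-05  1.58876639e+00]
```

View pics/e.png

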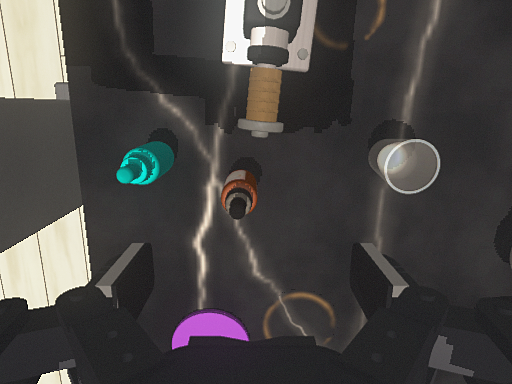

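The wrist view (up = +y, right = +x) shows the bottle cap top at (238,209), the grip from (266,66) to (261,130), the plate front corners at (223,61) and (309,71), and the button at (274,6).

```bash
python3 - <<'E'
from h import *
s=load("wrist")
for n,p,z in(("cap",(238,209),.102),("flangeL",(238,124),.05),("flangeR",(284,131),.05),("woodtop",(266,66),.064),("woodend",(262,121),.064),("plL",(223,61),.008),("plR",(309,71),.008),("plL2",(231,0),.008),("button",(274,6),.0775),("axis mouth",(267,62),.06)):
    print(n,onz(s,*p,z).round(4))
h=cv2.cvtColor(s["color"],cv2.COLOR_RGB2HSV)
m=((h[...,0]<14)&(h[...,1]>120)&(h[...,2]>60)).astype(np.uint8);m[:150]=0;m[260:]=0
k,l,st,c=cv2.connectedComponentsWithStats(m);i=1+np.argmax(st[1:,4]);print(st[i],c[i],onz(s,*c[i],.06).round(4))
u0,v0,w,hh,_=st[i]
print(onz(s,u0,c[i][1],.06),onz(s,u0+w,c[i][1],.06))
E
```

```text
cap [0.4898 0.0374 0.102 ]
flangeL [0.4872 0.0988 0.05  ]
flangeR [0.5277 0.0934 0.05  ]
woodtop [0.5099 0.1452 0.064 ]
woodend [0.5078 0.1023 0.064 ]
plL [0.4709 0.1553 0.008 ]
plR [0.5534 0.1475 0.008 ]
plL2 [0.4785 0.2074 0.008 ]
button [0.5142 0.1847 0.0775]
axis mouth [0.5108 0.1487 0.06  ]
[221 170  36  44 530] [241.71509434 188.47169811] [0.4913 0.0432 0.06  ]
[0.47282455 0.04287655 0.06      ] [0.50484877 0.04340005 0.06      ]
```

Request:
{"op": "jog_arm", "data": {"rows": [[[-11.5,-10.5,20],1,1],[[0,0,35],0,1],[[0,0,35],0,1],[[0,0,30],0,1],[[0,0,25],0,1],[[0,0,18],0,1],[[0,0,0],0,1],[[0,0,0],0,0],[[0,0,0],0,0],[[0,0,0],0,0],[[0,0,0],0,0],[[0,0,0],0,0]]}}

```text
t: 2.7
tool_pos: [0.4908, 0.0391, 0.1104]
orientation: [3.139, -0.0, 1.576]
wrist_force: [-0.7, -0.3, 8.6]
gripper_width: 0.0307
gripper_force: 58.4
```

Request:
{"op": "jog_arm", "data": {"rows": [[[0,0,0],0,0],[[0,0,0],0,0],[[0,0,0],0,0],[[0,0,0],0,0]]}}

```text
t: 3.03
tool_pos: [0.4908, 0.039, 0.1105]
orientation: [3.139, -0.0, 1.575]
wrist_force: [-1.1, 1.5, 5.8]
gripper_width: 0.0302
gripper_force: 58.6
```

```bash
python3 - <<'E'
from h import *
o=get_obs()
for k,y in((-36,4),(-36,5),(-37,5)): print(sim([([0,0,-90],0,0)]+[([k,y,0],4.3,0)]*10,o["tool_pos"],o["orientation"][2]))
E
```

```text
(array([ 0.4127, -0.3062,  0.2005]), np.float64(47.26))
(array([ 0.422 , -0.3094,  0.2005]), np.float64(47.26))
(array([ 0.4188, -0.3186,  0.2005]), np.float64(47.26))
```

Request:
{"op": "jog_arm", "data": {"rows": [[[0,0,-15],0,0],[[0,0,-35],0,0],[[0,0,-40],0,0],[[0,0,0],0,0]]}}

```text
t: 3.37
tool_pos: [0.4944, 0.0389, 0.206]
orientation: [3.128, 0.0, 1.576]
wrist_force: [2.7, 0.0, -0.3]
gripper_width: 0.0304
gripper_force: 59.4
```

Request:
{"op": "jog_arm", "data": {"rows": [[[-25,3,0],3,0],[[-37,4,0],4.3,0],[[-37,4,0],4.3,0],[[-37,4,0],4.3,0],[[-37,4,0],4.3,0],[[-37,4,0],4.3,0],[[-37,4,0],4.3,0],[[-37,4,0],4.3,0],[[-37,4,0],4.3,0],[[-30,4,0],4.3,0],[[-20,4,0],2,0],[[0,0,0],0,0]]}}

```text
t: 4.37
tool_pos: [0.4076, -0.3211, 0.1994]
orientation: [3.139, 0.002, 0.808]
wrist_force: [-0.2, 0.4, -1.0]
gripper_width: 0.0303
gripper_force: 59.4
```

```bash
python3 -c "
from h import *
s=wsnap('pics/f.png')
h=cv2.cvtColor(s['color'],cv2.COLOR_RGB2HSV)
print(get_obs()['wrist_force'])
delta(.401,-.330,.121,47)"
```

```text
4.3667 [ 0.40756445 -0.32108285  0.19940969] [3.13916839e+00 1.60724392e-03 8.07625797e-01]
[ 0.16389106  0.09476317 -0.55186506]
tool shift mm [-12.8   2.2  78.3] twist -0.6301166200025534 pose [ 0.4083 -0.3192  0.1993] [179.9   0.   46.4] w 0.030624598917747475
```

View pics/f.png

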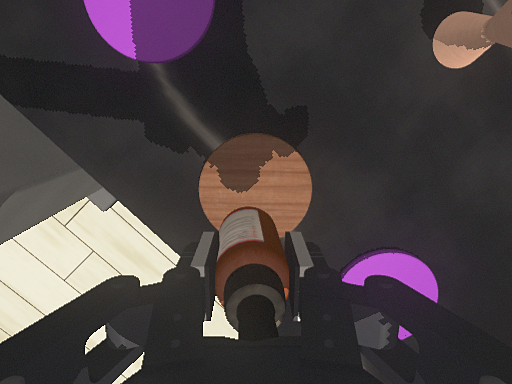

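The coaster shows clear at centre about (255,189), radius 56 px; the bottle is held between the pads with its lower end at about (244,215), slightly tilted.

```bash
python3 -c "
from h import *
s=load('wrist')
L,R,T=[onz(s,*p,.008) for p in((199,187),(312,187),(256,133))]
print(L,R,T,np.linalg.norm(L-R)); c=onz(s,255.5,188.5,.008);print('c',c, np.linalg.norm(c-T))
print('bottom',onz(s,244,222,.089),'edges',onz(s,218,225,.089),onz(s,271,225,.089)); print('cap',onz(s,258,305,.19))
d=onz(s,244,222,.089);print(proj(s,np.array([.4083,-.3192,.089])),proj(s,np.array([.4083,-.3192,.189])))
delta(c[0],c[1],.121,46)"
```

```text
[ 0.37680066 -0.29050776  0.008     ] [ 0.44405338 -0.35514403  0.008     ] [ 0.44108122 -0.29129172  0.008     ] 0.09327795182052241
c [ 0.4095418  -0.32374658  0.008     ] 0.045255417583980974
bottom [ 0.40412105 -0.31823724  0.089     ] edges [ 0.39176325 -0.30896059  0.089     ] [ 0.41428906 -0.33061293  0.089     ]
cap [ 0.41700815 -0.31381405  0.19      ]
(np.float64(250.25469388117918), np.float64(218.459216930561)) (np.float64(249.04216857900943), np.float64(332.75191768564537))
tool shift mm [-2.4  4.  78.3] twist 0.3698833799974466 pose [ 0.4083 -0.3192  0.1993] [179.9   0.   46.4] w 0.030624598917747475
```

Request:
{"op": "jog_arm", "data": {"rows": [[[-2,5,15],0,0],[[0,0,25],0,0],[[0,0,20],0,0],[[0,0,12],0,0],[[0,0,5],0,0],[[0,0,1],0,0],[[0,0,0],0,0],[[0,0,0],0,0]]}}

```text
t: 5.08
tool_pos: [0.4122, -0.3223, 0.1218]
orientation: [3.14, -0.0, 0.814]
wrist_force: [0.4, -0.5, -0.3]
gripper_width: 0.0301
gripper_force: 59.4
```

Request:
{"op": "jog_arm", "data": {"rows": [[[0,0,1.5],0,0],[[0,0,1],0,0],[[0,0,0],0,0],[[0,0,0],0,0]]}}

```text
t: 5.42
tool_pos: [0.4115, -0.3224, 0.1187]
orientation: [3.141, -0.0, 0.813]
wrist_force: [-0.1, -0.5, -1.3]
gripper_width: 0.0306
gripper_force: 59.4
```

Request:
{"op": "jog_arm", "data": {"rows": [[[0,0,1],0,0],[[0,0,0],0,0],[[0,0,0],0,0]]}}

```text
t: 5.67
tool_pos: [0.4115, -0.3224, 0.1185]
orientation: [3.141, -0.0, 0.813]
wrist_force: [-1.3, 1.7, 7.0]
gripper_width: 0.0303
gripper_force: 60.2
```

Request:
{"op": "jog_arm", "data": {"rows": [[[0,0,1],0,0],[[0,0,0],0,0],[[0,0,0],0,0]]}}

```text
t: 5.92
tool_pos: [0.4115, -0.3223, 0.1184]
orientation: [3.14, -0.0, 0.813]
wrist_force: [-2.7, 3.1, 16.4]
gripper_width: 0.0302
gripper_force: 61.0
```

Request:
{"op": "jog_arm", "data": {"rows": [[[0,0,-1.5],0,0],[[0,0,0],0,0.4],[[0,0,0],0,0.42],[[0,0,0],0,0.5],[[0,0,0],0,0.6],[[0,0,0],0,0.8],[[0,0,0],0,1],[[0,0,0],0,1],[[0,0,0],0,1],[[0,0,0],0,1],[[0,0,0],0,1]]}}

```text
t: 6.83
tool_pos: [0.4115, -0.3222, 0.1179]
orientation: [-3.142, 0.0, 0.813]
wrist_force: [0.5, 0.1, 0.3]
gripper_width: 0.0854
gripper_force: 0.0
```

Request:
{"op": "jog_arm", "data": {"rows": [[[0,0,-10],0,1],[[0,0,-25],0,1],[[0,0,-35],0,1],[[0,0,-40],0,1],[[0,0,-30],0,1],[[0,0,0],0,1],[[0,0,0],0,1]]}}

```text
t: 7.42
tool_pos: [0.4123, -0.3231, 0.261]
orientation: [3.135, -0.0, 0.813]
wrist_force: [-0.8, 0.5, -0.7]
gripper_width: 0.0854
gripper_force: 0.0
```

```bash
python3 -c "
from h import *
s=wsnap('pics/g.png');b=snap('side','pics/g2.png')
C=np.zeros((384,800,3),np.uint8);C[:,:512]=s['color'];C[:288,514:]=cv2.resize(b['color'][200:280,290:370],(286,288));cv2.imwrite('pics/h.png',C[:,:,::-1])"
```

```text
7.4167 [ 0.41234602 -0.32307622  0.2609903 ] [ 3.13526006e+00 -6.33817086e-05  8.13010234e-01]
```

View pics/h.png

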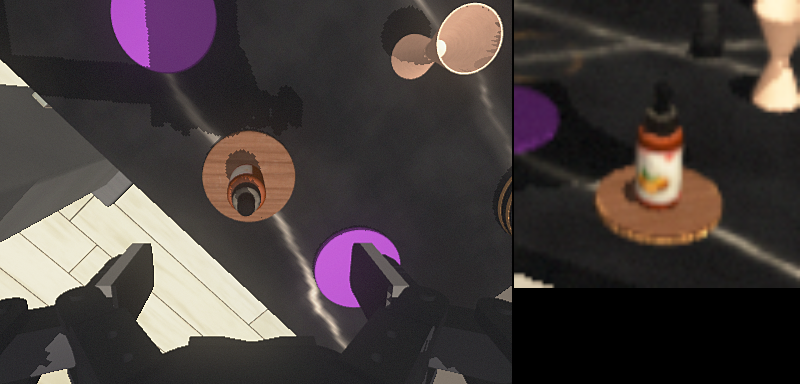

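The bottle stands upright on the coaster, with cap (246,203) over the coaster centre (248,176) as parallax demands; the side inset agrees. Now the button.

```bash
python3 -c "
from h import *
o=get_obs()
for k,y in((39,2),(39,-1),(39,4)): print(sim([([k,y,1],-3.1,0)]*12,o['tool_pos'],o['orientation'][2]))"
```

```text
(array([0.6363, 0.0798, 0.2458]), np.float64(83.78))
(array([0.6046, 0.0955, 0.2458]), np.float64(83.78))
(array([0.6574, 0.0693, 0.2458]), np.float64(83.78))
```

Request:
{"op": "jog_arm", "data": {"rows": [[[25,-6,1],-3.1,0.3],[[39,-10,1],-3.1,0],[[39,-10,1],-3.1,0],[[39,-10,1],-3.1,0],[[39,-10,1],-3.1,0],[[39,-10,1],-3.1,0],[[39,-10,1],-3.1,0],[[39,-10,1],-3.1,0],[[39,-10,1],-3.1,0],[[39,-10,1],-3.1,0],[[39,-8,1],-3.1,0],[[30,0,1],-3,0]]}}

```text
t: 8.52
tool_pos: [0.5113, 0.1211, 0.2438]
orientation: [-3.136, 0.0, 1.465]
wrist_force: [1.8, -0.0, -0.4]
gripper_width: 0.0001
gripper_force: 0.0
```

Request:
{"op": "jog_arm", "data": {"rows": [[[0,0,0],0,0],[[0,0,0],0,0]]}}

```text
t: 8.68
tool_pos: [0.5126, 0.1197, 0.244]
orientation: [-3.138, 0.001, 1.464]
wrist_force: [-0.4, 0.1, -0.6]
gripper_width: 0.0
gripper_force: 0.0
```

```bash
python3 -c "
from h import *
wsnap('pics/i.png')
delta(.5155,.187,.170,83.5)"
```

```text
8.6833 [0.51258781 0.11971628 0.2439815 ] [-3.13768239e+00  1.27971101e-03  1.46381039e+00]
tool shift mm [68.4 -4.5 74.2] twist 0.26635546036499136 pose [0.5126 0.1185 0.2442] [-1.798e+02  1.000e-01  8.380e+01] w 5.3933138521453815e-05
```

View pics/i.png

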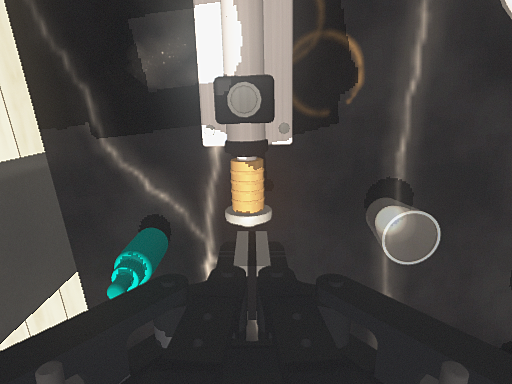

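The button top is at (244,99), the wood grip spans (232–264,157–212), and the pole runs almost vertically in the picture, so the tool's yaw matches the stand.

```bash
python3 -c "
from h import *
s=load('wrist')
b=onz(s,244,99,.0775);print('button',b)
a=onz(s,247.5,157,.06);c=onz(s,248,210,.06);print('wood',a,c,np.linalg.norm(a-c))
L=[onz(s,u,v,.008) for u,v in((202,145),(292,144),(196,0+5),(294,5))];print(L)
for p,q in((L[0],L[1]),):print(np.linalg.norm(p-q),np.degrees(np.arctan2(q[1]-p[1],q[0]-p[0])))
for p,q in((L[0],L[2]),(L[1],L[3]),(c,b)):print(90-np.degrees(np.arctan2(-(p-q)[1],(q-p)[0])))
delta(b[0],b[1],.165,83.5)"
```

```text
button [0.5142946  0.19013517 0.0775    ]
wood [0.51154701 0.14686412 0.06      ] [0.50706381 0.10355075 0.06      ] 0.04354477195610699
[array([0.46875222, 0.15488399, 0.008     ]), array([0.55232936, 0.14670497, 0.008     ]), array([0.48109715, 0.27151194, 0.008     ]), array([0.56298238, 0.26240625, 0.008     ])]
0.08397639747312668 -5.589277978898389
6.04219331263738
5.260585917962743
4.773775666881406
tool shift mm [71.4 -6.1 79.2] twist 0.26635546036499136 pose [0.5126 0.1185 0.2442] [-1.798e+02  1.000e-01  8.380e+01] w 5.3933138521453815e-05
```

Request:
{"op": "jog_arm", "data": {"rows": [[[24,-2,5],-0.5,0],[[24,-2,10],0,0],[[23,-2,15],0,0],[[0,0,25],0,0],[[0,0,20],0,0],[[0,0,5],0,0],[[0,0,0],0,0],[[0,0,0],0,0]]}}

```text
t: 9.4
tool_pos: [0.5153, 0.1883, 0.1658]
orientation: [-3.141, 0.001, 1.467]
wrist_force: [-0.6, -0.3, 0.9]
gripper_width: 0.0003
gripper_force: 0.0
```

Request:
{"op": "jog_arm", "data": {"rows": [[[0,0,3],0,0],[[0,0,3],0,0],[[0,0,2],0,0],[[0,0,2],0,0],[[0,0,0],0,0]]}}

```text
t: 9.82
tool_pos: [0.515, 0.1894, 0.1559]
orientation: [3.142, 0.0, 1.469]
wrist_force: [0.7, 0.3, -0.2]
gripper_width: -0.0001
gripper_force: 0.0
```

Request:
{"op": "jog_arm", "data": {"rows": [[[0,0,2],0,0],[[0,0,2],0,0],[[0,0,2],0,0],[[0,0,2],0,0],[[0,0,0],0,0]]}}

```text
t: 10.23
tool_pos: [0.5151, 0.1896, 0.1476]
orientation: [-3.142, -0.0, 1.469]
wrist_force: [-0.1, 0.4, 0.7]
gripper_width: -0.0003
gripper_force: 0.0
```

Request:
{"op": "jog_arm", "data": {"rows": [[[0,0,1.5],0,0],[[0,0,1.5],0,0],[[0,0,0],0,0]]}}

```text
t: 10.48
tool_pos: [0.5151, 0.1896, 0.1448]
orientation: [3.142, -0.0, 1.469]
wrist_force: [0.4, -0.0, 0.3]
gripper_width: -0.0002
gripper_force: 0.3
```

Request:
{"op": "jog_arm", "data": {"rows": [[[0,0,1.5],0,0],[[0,0,1.5],0,0]]}}

```text
t: 10.65
tool_pos: [0.5152, 0.1896, 0.143]
orientation: [3.141, -0.0, 1.469]
wrist_force: [-5.0, -0.6, 23.1]
gripper_width: 0.0001
gripper_force: 12.1
```

Request:
{"op": "jog_arm", "data": {"rows": [[[0,0,1],0,0],[[0,0,1],0,0]]}}

```text
t: 10.82
tool_pos: [0.5152, 0.1896, 0.1429]
orientation: [3.14, -0.001, 1.469]
wrist_force: [-8.5, -2.1, 33.7]
gripper_width: 0.0003
gripper_force: 17.1
```

Request:
{"op": "jog_arm", "data": {"rows": [[[0,0,0],0,0],[[0,0,0],0,0],[[0,0,-10],0,0],[[0,0,-30],0,0.5],[[-23,0,-10],0,1],[[-23,0,0],0,1],[[-23,0,0],0,1],[[0,0,0],0,1],[[0,0,0],0,1]]}}

```text
t: 11.57
tool_pos: [0.5079, 0.12, 0.1898]
orientation: [-3.141, -0.0, 1.467]
wrist_force: [-0.2, 1.2, 0.5]
gripper_width: 0.0724
gripper_force: 0.0
```

```bash
python3 -c "
from h import *
delta(.508,.121,.102,84.4)"
```

```text
tool shift mm [ 1.  -0.  87.8] twist -0.34713950798931137 pose [0.5079 0.12   0.1898] [-180.    -0.    84.1] w 0.0723951217684024
```

Request:
{"op": "jog_arm", "data": {"rows": [[[0,0,20],-0.3,1],[[0,0,30],0,1],[[0,0,25],0,1],[[0,0,13],0,1],[[0,0,0],0,1],[[0,0,0],0,0.4],[[0,0,0],0,0],[[0,0,0],0,0],[[0,0,0],0,0],[[0,0,0],0,0],[[0,0,0],0,0],[[0,0,0],0,0]]}}

```text
t: 12.57
tool_pos: [0.5083, 0.1211, 0.103]
orientation: [3.14, -0.001, 1.475]
wrist_force: [-0.9, 0.5, 5.5]
gripper_width: 0.0256
gripper_force: 58.4
```

Request:
{"op": "jog_arm", "data": {"rows": [[[-2,0,0],0,0],[[-4,0,0],0,0],[[-6,0,0],0,0],[[-8,0,0],0,0],[[-10,0,0],0,0]]}}

```text
t: 12.98
tool_pos: [0.5059, 0.0916, 0.1029]
orientation: [3.139, -0.002, 1.475]
wrist_force: [-0.3, 3.3, 4.8]
gripper_width: 0.0251
gripper_force: 58.4
```

Request:
{"op": "jog_arm", "data": {"rows": [[[-10,0,0],0,0],[[-10,0,0],0,0],[[-10,0,0],0,0],[[-8,0,0],0,0],[[-8,0,0],0,0],[[-10,0,0],0,0],[[-10,0,0],0,0],[[-10,0,0],0,0],[[-10,0,0],0,0],[[-8,0,0],0,0],[[-6,0,0],0,0],[[0,0,0],0,0]]}}

```text
t: 13.98
tool_pos: [0.4975, -0.009, 0.1028]
orientation: [3.137, -0.001, 1.473]
wrist_force: [2.8, 6.6, 4.5]
gripper_width: 0.0253
gripper_force: 58.6
```

Request:
{"op": "jog_arm", "data": {"rows": [[[-4,0,0],0,0],[[-3,0,0],0,0],[[0,0,0],0,0]]}}

```text
t: 14.23
tool_pos: [0.497, -0.0155, 0.1028]
orientation: [3.137, -0.002, 1.473]
wrist_force: [2.8, 7.3, 4.2]
gripper_width: 0.0254
gripper_force: 58.5
```

Request:
{"op": "jog_arm", "data": {"rows": [[[-2,0,0],0,0],[[-1.5,0,0],0,0],[[0,0,0],0,0]]}}

```text
t: 14.48
tool_pos: [0.4967, -0.0186, 0.1028]
orientation: [3.137, -0.002, 1.473]
wrist_force: [3.7, 7.3, 3.6]
gripper_width: 0.0255
gripper_force: 58.5
```

Request:
{"op": "jog_arm", "data": {"rows": [[[-1,0,0],0,0],[[0,0,0],0,0],[[0,0,0],0,0]]}}

```text
t: 14.73
tool_pos: [0.4967, -0.0188, 0.1028]
orientation: [3.137, -0.003, 1.473]
wrist_force: [3.6, 11.8, 4.0]
gripper_width: 0.0254
gripper_force: 58.5
```

Request:
{"op": "jog_arm", "data": {"rows": [[[-1,0,0],0,0],[[0,0,0],0,0],[[0,0,0],0,0],[[0,0,0],0,0]]}}

```text
t: 15.07
tool_pos: [0.4966, -0.0189, 0.1028]
orientation: [3.137, -0.005, 1.472]
wrist_force: [3.5, 15.0, 3.6]
gripper_width: 0.026
gripper_force: 58.5
```

```bash
python3 -c "
from h import *
s=snap('side','pics/j.png')
cv2.imwrite('pics/k.png',cv2.resize(s['color'][150:290,140:400],(780,420))[:,:,::-1])"
```

```text
(no output)
```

View pics/k.png

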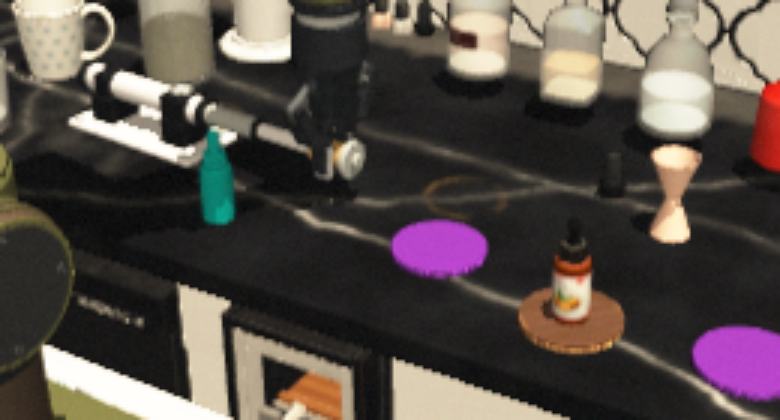

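The pole is out with both tubes visible (210–330, 110–150) and the grip held; the bottle stands on the coaster at (572,290).

```bash
python3 -c "
from h import *
print(r.finish_job())"
```

```text
the job is handed in; nothing more can be done
None
```

I handed the job in at about 15 s: the bottle stands upright near the middle of the coaster, the lock button was pressed to its hard stop, and the pole is drawn out 140 mm to its second stop with the grip still held; the hand-in gave no verdict.

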